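# Carry a sample shuttle with a free-running carriage to the reading stage

### The arm

A 6-joint arm with a two-finger parallel gripper is mounted at the origin on the work surface. World frame = base frame: x ahead of the robot, y to its left, z up, the work surface at z = 0. Lengths are in mm, angles in rad, forces in N, time in s.
With the tool pointing down it reaches from about 225 to 875 mm from the base axis. Payload 3.4 kg.
Tool frame: the origin (TCP) lies at the very end of the fingers, on their centre line; the grasp point (between the pads) lies grip_depth behind it (grip_depth is the distance from the TCP to the grasp point, in mm); z points along the fingers, y is the line along which they close (so a half turn about z gives the same grasp; the last joint's range is limited). The gripper opens to 85 mm and grips with 20 to 120 N. Pads are 22 mm wide; open, the fingers measure 114 mm over their backs; the gripper's body (76 mm by 85 mm) begins 54 mm behind the grasp point. The pads swing forward as they close: fully open they stand 13 mm farther back than shut.
Start: joints at [-1.371, 0.276, 1.505, -0, 1.361, -0.121], TCP at [181.312, -545.7, 231.328] pointing down, gripper open.
Joint ranges: [-2.89, 2.89], [-0.75, 2.08], [0.22, 2.7], [-1.18, 4.32], [0.11, 2.71], [-2.7, 2.7]. Speed limits (rad/s): [2.57, 2.57, 3.14, 3.14, 3.14, 3.14].

### API

Orientations are given as a rotation vector (axis times angle).
In Python, from bench import read_state, capture, hand_in, grip_depth gives the robot as it stands.
- The arm moves only by the tool apply_moves, never from a script. Its argument "motion" is a list of rows, each a list of 7 numbers: the shift along the world's x, y, z normalised to -1 to 1, where 1 is 80 cm, then the turn, a rotation vector about the world's x, y, z normalised to -1 to 1, where 1 is pi/2 rad, then the opening, from 0 (shut) to 1 (fully open). A call has 1 to 8 rows; each row is the pose to reach, as a shift and turn from the pose commanded when the call began; what a row does not reach only later rows make up. A row lasts 1/12 s, in which the tool goes at most 41.7 mm and 7.16 degrees, less where a joint would pass 70% of its speed; a pose out of reach is approached as far as the arm can. A call with a number of a shift or a turn outside -1 to 1 is refused whole. A call with a gripper value outside its range is refused whole. The fingers move at their own pace and stop on an object; "force" is the grip in N (left out, the last holds). Time passes only in rows, so rows that repeat a pose let the fingers close. It gives the time, the measured TCP pose, the force, the opening and the grip force at its end, in the units of the state.
- read_state(): the state, without advancing time (a new reading comes with each control period).
- capture(name): name is "side" or "top"; returns a dict with "frame" (384x512x3 uint8, blue, green, red), "depth" (384x512 float32, mm along the optical axis (not along the pixel's ray), 0 where there is no reading), "mtx" (3x3 intrinsics, pixels), "eye" and "rotation" of the camera in the world. Camera axes: x right, y up, looking along -z (the intrinsics and any distortion apply to the point x, -y, -z); pixel columns grow to the right and rows downward; lengths in mm; the calibration is good to about 2 mm. A picture is of the moment at which its call begins.
- hand_in(): hands the job in; it is judged then, once.
The state is a dict: "time": time; "joints": joint angles; "joint_velocities": joint speeds; "effort": joint torques, N m; "tcp_pos": TCP position; "tool_rot": TCP orientation; "ft_force": force on the tool from outside, world axes, zero at the start; "torque": the same for the moment, N m; "grip_width": finger opening in mm; "grip_force": force on a finger pad.
Only numpy, scipy, OpenCV 4.12 (cv2) and the standard library are available. Lean on these libraries where they do the work, as an engineer would, in place of code of your own. Each camera call takes 0.05 s, during which the arm holds its last target. There are 200 camera calls.

### The job

Lift the sample shuttle by its black handle bar and bring it over the spectrometer's reading stage. Its carriage with the two cells runs quite freely on the rods: steer it by tilting the shuttle a little, so that it never runs into the end buffers, and while still holding the shuttle in the air just above the stage keep the carriage steady at the reading position (yellow pointer within the white marks) for about three seconds. Then set the shuttle down gently, flat and square in its place at the centre of the stage, and let go, with the carriage at rest at the reading position; touch neither carriage nor cells, and leave the other things on the bench where they are.

Things in the scene. Friction and masses are not known exactly. Their poses are not given: they have to be found in the camera images.
- shuttle: sample shuttle, loose, 0.42 kg without carriage: flat teal base plate 290 mm (its y) by 120 mm (its x), 8 mm thick, an aluminium block at each end (to 36 mm above the underside), two steel rods along y between them. Origin: centre of its underside, z up. Thin posts at x = +-62 mm, y = 0, carry the handle bar across the middle. White marks on the plate show the reading position
- shuttle_handle (a point): centre of the shuttle's black handle bar, 115 mm straight above the shuttle's origin: a flat bar along the shuttle's x, 120 mm free between the posts, 12 mm thick (y), 22 mm high (104 to 126 mm above the underside). Grip its middle from above, fingers closing along the shuttle's y; carriage and cells (tops 76 mm above the underside) pass below it. Axes as the shuttle's
- carriage (a joint): position (m) of the carriage along the shuttle's +y; 0 = middle = reading position, pointer within the white marks from -0.020 to 0.020; end buffers at +-0.095. No brake: its acceleration along the rods = 9.81 x slope (downhill) - the shuttle's own acceleration along y. Friction is tiny (starts on a slope of about 0.002 rad, damping 0.06 N s/m). Starts at rest at 0.03 to 0.06
- carriage_mid (a point): centre of the carriage's dark block, 96 mm (x) by 60 mm (y) by 22 mm high, 24 mm above the shuttle's origin, sliding along the shuttle's y. It carries a grey holder with two small glass cells with blue caps, 0.28 kg together (hidden, up to 25 % either way). Yellow pointers on both sides at its middle. Axes as the shuttle's
- stage: reading stage of the spectrometer, a fixed cream box with a dark flat top, 190 mm (its x) by 330 mm (its y), top 45 mm above the bench, a red window in the middle of the top and cream corner marks round the shuttle's place. Origin: centre of its underside, z up. The shuttle belongs centred on it, shuttle y along stage y, either way round
- box: small blue open plastic box, 85 mm square, 35 mm high, bystander; origin: centre of its underside
- jar: closed glass jar, 52 mm in diameter, 70 mm high, bystander; origin: centre of its underside
- puck: white reference standard in a flat round dark case, 50 mm in diameter, 18 mm high, lying on the bench between shuttle and stage, bystander; origin: centre of its underside

How it is judged:
By the outcome, as a careful person would: the job done as asked, in the order asked, and still so for the second after the job is handed in, with the robot touching nothing.
It also fails if it takes over 69 s, if anything falls off the work surface, if the arm or the gripper's body presses on something with over 40 N, if the wrist force passes 120 N, or if a joint passes its speed limit or range.

## Working session

There is one attempt and no reset: what is moved stays moved. The work goes in short steps, Python scripts to look and compute and a tool call to move; the robot and the scene stay as the last step left them, time stands still between calls to the robot, and variables do not carry over. Pictures are saved under pics/ and viewed, at most 10 in all, crops included, and the job is handed in when it is done.

Besides the shell and the picture viewer there is one more tool, called after "Request:" as name(argument=value, ...) on one line, values as JSON. apply_moves: Moves the arm, as the interface text tells. Scaled input: -1 to 1 covers 80 cm each way for a shift and pi/2 rad each way for a turn. Its arguments: {"type":"object","properties":{"motion":{"type":"array"},"force":{"type":"number"}},"required":["motion"]}

```bash
mkdir -p pics; python3 - <<'E'
from bench import *
import cv2,numpy as np
print(read_state(), grip_depth if not callable(grip_depth) else grip_depth())
for n in("top","side"):
    c=capture(n); cv2.imwrite(f"pics/{n}0.png",c["frame"]); np.savez(f"{n}0.npz",**c); print(n,c["mtx"],c["eye"],c["rotation"],[k for k in c])
E
```

```text
{'time': 0.0, 'joints': array([-1.37095044e+00,  2.76569738e-01,  1.50619122e+00, -9.75773091e-06,
        1.36069252e+00, -1.21031552e-01]), 'joint_velocities': array([ 0.00035975, -0.00028974, -0.0002513 ,  0.00164128,  0.00205518,
        0.00054754]), 'effort': array([-7.09517026e-04, -4.16766679e+01, -2.45802748e+01, -2.31081349e-04,
        1.11913652e-02,  1.12533607e-05]), 'tcp_pos': array([ 181.21731355, -545.10875108,  230.43097578]), 'tool_rot': array([-3.09941046e+00, -5.01579726e-01,  1.30054898e-04]), 'ft_force': array([-1.0509316 ,  0.04567188, -0.4548101 ]), 'torque': array([-0.03233824,  0.00414166,  0.00174889]), 'grip_force': 0.0, 'grip_width': 85.52301024667935} 18.700000000000003
top [[471.24610985   0.         249.77784807]
 [  0.         471.24610985 184.16324163]
 [  0.           0.           1.        ]] [ 508.89009779   -3.58562284 1079.50605069] [ 0.11413002 -0.08060511 -1.56460819] ['frame', 'depth', 'mtx', 'eye', 'rotation']
side [[363.9975066    0.         257.11131344]
 [  0.         363.9975066  186.10268434]
 [  0.           0.           1.        ]] [209.58308856 524.97369742 820.93917908] [ 0.32170986 -0.91636337 -2.29188082] ['frame', 'depth', 'mtx', 'eye', 'rotation']
```

View pics/top0.png

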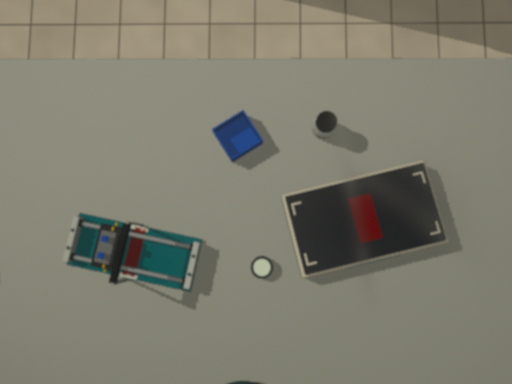

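View pics/side0.png

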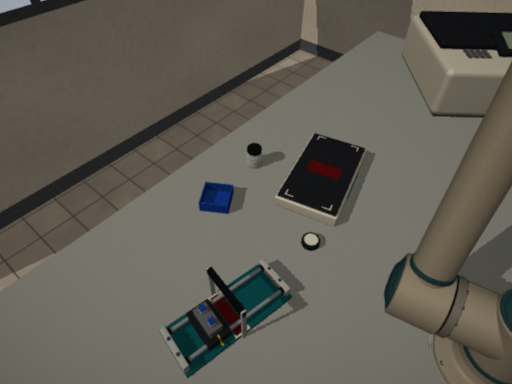

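The top view shows the shuttle at left, centred near (133,252), with its handle at about (120,253). The carriage is left of the handle, with pointers near (114,228) and (105,266). The stage is at (364,218), the puck at (262,267), the box at (238,136) and the jar at (326,124). The side view agrees.

```bash
cat >h.py <<'E'
import numpy as np,cv2
from scipy.spatial.transform import Rotation as R
def cloud(c):
    d=c["depth"].astype(float); v,u=np.mgrid[:d.shape[0],:d.shape[1]]; K=c["mtx"]
    p=np.stack([(u-K[0,2])/K[0,0]*d,-(v-K[1,2])/K[1,1]*d,-d],-1)
    P=R.from_rotvec(c["rotation"]).apply(p.reshape(-1,3)).reshape(p.shape)+c["eye"]; P[d==0]=np.nan
    return P
def rect(m):
    r=cv2.minAreaRect(m[:,:2].astype(np.float32)); return np.round(r[0],1),np.round(r[1],1),round(r[2],2)
def plane(c,uv,z):
    K=c["mtx"]; r=R.from_rotvec(c["rotation"]).apply([(uv[0]-K[0,2])/K[0,0],-(uv[1]-K[1,2])/K[1,1],-1]); return c["eye"]+r*(z-c["eye"][2])/r[2]
E
python3 - <<'E'
from h import *
for n in("top","side"):
    c=np.load(n+"0.npz"); P=cloud(c); f=c["frame"].astype(int); b,g,r=f[...,0],f[...,1],f[...,2]
    z=P[...,2]; x=P[...,0];y=P[...,1]
    print(n,"bench z",np.nanmedian(z[(abs(z)<15)]))
    st=(y<-60)&(y>-480)&(x>250)&(x<700)&(z>38)&(z<52); print("stage",rect(P[st]),np.median(z[st]))
    red=(r>80)&(g<40)&(b<40)&(y<0)&(z>30); print("red",rect(P[red]),P[red].mean(0))
    sh=(y>80)&(x>200)&(x<520)&(z>4)&(z<42)&(y<520); print("shuttle",rect(P[sh]))
    bl=sh&(z>30)&(z<42)&(r>120); print("blocks",rect(P[bl]),np.median(z[bl]))
    te=(g>r+30)&(b>r+30)&(b<g+25)&(y>0)&(z<40); print("teal",rect(P[te]),np.median(z[te]))
    h=(y>80)&(y<520)&(x<520)&(z>112)&(z<140); print("handle",h.sum(),rect(P[h]),P[h].mean(0),np.percentile(z[h],[5,50,95]))
    ye=(r>120)&(g>90)&(b<60)&(y>80)&(y<520)&(x<520)&(z<60)
    k,l,s,ce=cv2.connectedComponentsWithStats(ye.astype(np.uint8)); print("yellow",[(np.round(ce[i]),s[i,4],P[l==i].mean(0).round()) for i in range(1,k)])
    for nm,a in dict(puck=(abs(y-(-30))<60)&(x>250)&(x<400)&(z>10)&(z<40),).items(): print(nm,rect(P[a]))
    im=c["frame"]
c=np.load("top0.npz"); cv2.imwrite("pics/z.png",cv2.resize(c["frame"][200:300,55:215],None,fx=5,fy=5,interpolation=cv2.INTER_CUBIC))
E
```

```text
top bench z 0.3485592943843585
stage (array([ 563.7, -231. ]), array([188.2, 327.7]), 14.08) 45.27792896192864
red (array([ 565. , -233.2]), array([97.9, 47.4]), 13.09) [ 560.99386515 -235.72439218   45.81627753]
shuttle (array([360.3, 299.8]), array([438.2, 319. ]), 89.92)
blocks (array([488. , 283.3]), array([290.7, 101.7]), 78.54) 36.050725122345625
teal (array([488.2, 281.3]), array([283.7, 116.4]), 78.35) 8.230338078509021
handle 378 (array([472.7, 285.3]), array([13.4, 98.1]), 78.57) [471.93565787 283.83215199 124.39985557] [114.20137009 125.85274095 128.80759219]
yellow [(array([103., 266.]), np.int32(2), array([458., 341.,  37.]))]
puck (array([0., 0.]), array([0., 0.]), 0.0)
side bench z -0.8653385812843908
stage (array([ 564.7, -227. ]), array([185.6, 324.8]), 13.85) 43.77402128616757
red (array([0., 0.]), array([0., 0.]), 0.0) [nan nan nan]
shuttle (array([413.3, 295.7]), array([295.3, 251.3]), 82.11)
blocks (array([491.5, 284.8]), array([288.4, 101.6]), 78.26) 35.0078733530878
teal (array([492.3, 285. ]), array([286. , 124.2]), 78.36) 7.210010714706186
handle 768 (array([306.2, 176.5]), array([473. ,  80.2]), 33.0) [291.82788911 179.17194658 126.70214536] [115.14442016 125.60671858 138.27088267]
yellow [(array([218., 336.]), np.int32(4), array([461., 343.,  35.])), (array([222., 344.]), np.int32(2), array([447., 346.,  21.]))]
puck (array([0., 0.]), array([0., 0.]), 0.0)<stdin>:7: RuntimeWarning: Mean of empty slice.
  ret = um.true_divide(
```

View pics/z.png

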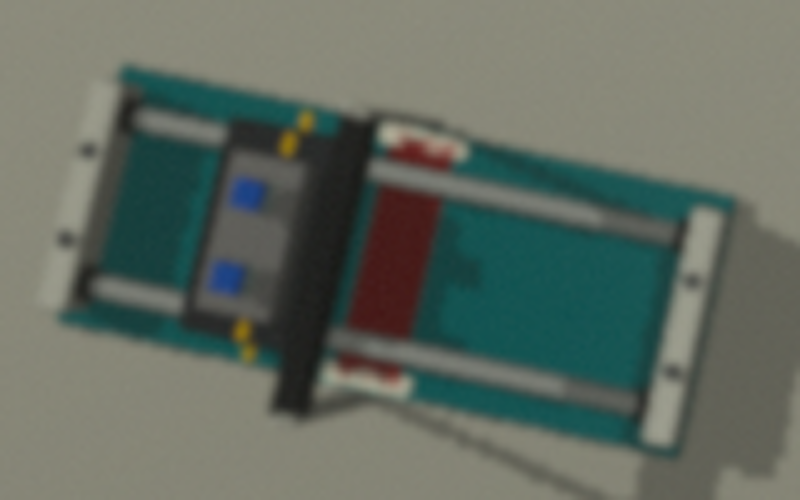

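The enlarged crop shows the bar running from crop (370,120) to (293,410). The yellow pointers centre on crop (273,236), and the white marks centre on about (396,262).

```bash
python3 - <<'E'
from h import *
c=np.load("top0.npz"); q=lambda u,v,z: plane(c,(55+u/5-.4,200+v/5-.4),z)
a=np.radians(78.4); ey=np.array([np.cos(a),np.sin(a),0]); ex=np.array([ey[1],-ey[0],0]); o=np.array([488.5,282.5,0])
for n,p in dict(handle=q(331,265,126),point=q(273,236,30),marks=q(396,262,8),capm=q(237,235,76),plate=q(395,260,8)).items():
    print(n,p.round(1),"ex",round(ex@(p-o),1),"ey",round(ey@(p-o),1))
P=cloud(c); f=c["frame"].astype(int)
for n in("top","side"):
    c=np.load(n+"0.npz");P=cloud(c);f=c["frame"].astype(int);b,g,r=f[...,0],f[...,1],f[...,2]
    k=(b>r+60)&(b>g+40)&(P[...,1]>200)&(P[...,0]>380)&(P[...,0]<560)&(P[...,2]>55)
    v,u=np.nonzero(k); p=plane(c,(u.mean(),v.mean()),76); print(n,"caps",k.sum(),p.round(1),ex@(p-o),ey@(p-o),np.median(P[k][:,2]))
E
```

```text
handle [488.1 276.3 126. ] ex 0.9 ey -6.1
point [498.7 330.9  30. ] ex 0.2 ey 49.5
marks [487.1 281.4   8. ] ex -1.2 ey -1.4
capm [499.4 331.7  76. ] ex 0.8 ey 50.4
plate [488.  281.9   8. ] ex -0.4 ey -0.7
top caps 52 [499.3 331.8  76. ] 0.6473521670508696 50.491307150175004 75.72006866471622
side caps 64 [499.7 335.7  76. ] 0.2758854466613305 54.41323461094091 74.87649431368413
```

Request:
apply_moves(motion=[[0.017, 0.052, 0.01, 0, 0, -0.07, 1], [0.035, 0.104, 0.02, 0, 0, -0.14, 1], [0.052, 0.156, 0.03, 0, 0, -0.2, 1], [0.07, 0.208, 0.04, 0, 0, -0.26, 1], [0.09, 0.26, 0.04, 0, 0, -0.333, 1], [0.11, 0.31, 0.04, 0, 0, -0.333, 1], [0.13, 0.36, 0.04, 0, 0, -0.333, 1], [0.15, 0.41, 0.04, 0, 0, -0.333, 1]])

```text
time: 0.77
tcp_pos: [294.3, -233.1, 263.2]
tool_rot: [-3.125, 0.319, -0.0]
ft_force: [1.1, 0.1, 0.1]
grip_width: 85.7
grip_force: 0.0
```

Request:
apply_moves(motion=[[0.018, 0.048, 0, 0, 0, 0, 1], [0.036, 0.096, 0, 0, 0, 0, 1], [0.054, 0.144, 0, 0, 0, 0, 1], [0.072, 0.192, 0, 0, 0, 0, 1], [0.09, 0.24, 0, 0, 0, 0, 1], [0.108, 0.288, 0, 0, 0, 0, 1], [0.126, 0.336, 0, 0, 0, 0, 1], [0.144, 0.384, 0, 0, 0, 0, 1]])

```text
time: 1.43
tcp_pos: [409.4, 74.2, 263.3]
tool_rot: [3.125, -0.316, 0.0]
ft_force: [0.4, 0.1, -1.3]
grip_width: 85.2
grip_force: 0.0
```

Request:
apply_moves(motion=[[0.018, 0.048, 0, 0, 0, 0, 1], [0.036, 0.096, 0, 0, 0, 0, 1], [0.054, 0.144, 0, 0, 0, 0, 1], [0.068, 0.185, 0, 0, 0, 0, 1], [0.08, 0.22, 0, 0, 0, 0, 1], [0.09, 0.24, 0, 0, 0, 0, 1], [0.091, 0.242, 0, 0, 0, 0, 1], [0.091, 0.242, 0, 0, 0, 0, 1]])

```text
time: 2.1
tcp_pos: [482.1, 266.2, 262.4]
tool_rot: [3.124, -0.314, -0.003]
ft_force: [-0.9, -0.1, -0.6]
grip_width: 85.3
grip_force: 0.0
```

Request:
apply_moves(motion=[[0, 0, -0.04, 0, 0, 0, 1], [0, 0, -0.08, 0, 0, 0, 1], [0, 0, -0.1, 0, 0, 0, 1], [0, 0, -0.1, 0, 0, 0, 1]])

```text
time: 2.43
tcp_pos: [478.8, 262.9, 179.5]
tool_rot: [3.12, -0.319, -0.013]
ft_force: [0.4, -0.4, -0.6]
grip_width: 85.3
grip_force: 0.0
```

```bash
python3 - <<'E'
from h import *
from bench import *
s=read_state();print(s["tcp_pos"],s["tool_rot"],s["joints"])
for n in("top","side"):
    c=capture(n); np.savez(n+"1.npz",**c); cv2.imwrite(f"pics/{n}1.png",c["frame"])
a,b=[cv2.imread(f"pics/{n}1.png") for n in("top","side")]
cv2.imwrite("pics/both1.png",np.vstack([a[170:384],b[150:384]]))
E
```

```text
[478.83139214 262.8764918  179.45764533] [ 3.12025272 -0.31877957 -0.0129495 ] [ 3.75159226e-01  2.72605229e-01  1.64332623e+00 -7.56816642e-04
  1.23532521e+00  2.14983100e+00]
```

View pics/both1.png

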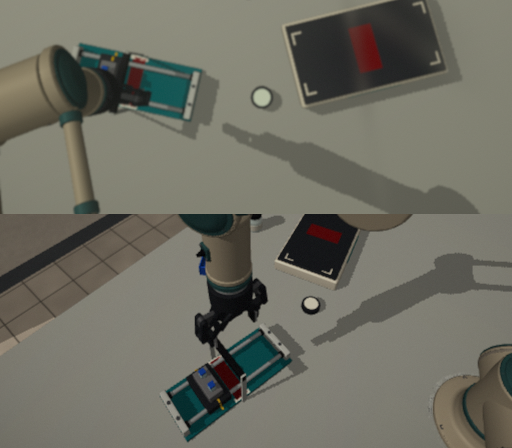

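Both views show the gripper over the bar, short of its middle. The fingers straddle it and nothing touches. The side view sees the blue caps clearly, near (207,378).

Request:
apply_moves(motion=[[0.006, 0.012, -0.01, 0, 0, 0, 1], [0.012, 0.025, -0.025, 0, 0, 0, 1], [0.012, 0.025, -0.04, 0, 0, 0, 1], [0.012, 0.025, -0.04, 0, 0, 0, 1], [0.012, 0.025, -0.04, 0, 0, 0, 1], [0.012, 0.025, -0.04, 0, 0, 0, 1]])

```text
time: 3.03
tcp_pos: [492.4, 286.2, 151.7]
tool_rot: [-3.125, 0.317, -0.001]
ft_force: [0.3, -1.3, -0.3]
grip_width: 85.3
grip_force: 0.0
```

Request:
apply_moves(motion=[[-0.004, -0.004, -0.02, 0, 0, 0, 1], [-0.004, -0.004, -0.04, 0, 0, 0, 1], [-0.004, -0.004, -0.06, 0, 0, 0, 1], [-0.004, -0.004, -0.067, 0, 0, 0, 1], [-0.004, -0.004, -0.067, 0, 0, 0, 1], [-0.004, -0.004, -0.067, 0, 0, 0, 1]])

```text
time: 3.53
tcp_pos: [489.3, 282.7, 98.4]
tool_rot: [-3.125, 0.317, -0.001]
ft_force: [0.7, 0.6, -0.3]
grip_width: 85.3
grip_force: 0.0
```

```bash
cat >>h.py <<'E'
# shuttle pose estimate helper: blocks/teal plate/caps relative to given shuttle origin o, yaw a(deg of shuttle y), height z
def caps(c,o,a,z):
    P=cloud(c); f=c["frame"].astype(int); b,g,r=f[...,0],f[...,1],f[...,2]
    a=np.radians(a); ey=np.array([np.cos(a),np.sin(a)]); ex=np.array([ey[1],-ey[0]])
    q=P[...,:2]-np.array(o[:2])
    k=(b>r+60)&(b>g+40)&(abs(q@ex)<40)&(abs(q@ey)<140)&(abs(P[...,2]-z-74)<15)
    if k.sum()<5: return None
    v,u=np.nonzero(k); p=plane(c,(u.mean(),v.mean()),z+76)[:2]-np.array(o[:2]); return int(k.sum()),round(ex@p,1),round(ey@p,1)
E
python3 - <<'E'
from h import *
from bench import *
s=read_state();print(s["time"],s["tcp_pos"],s["tool_rot"],s["ft_force"])
c=capture("side"); np.savez("side2.npz",**c); print(caps(c,(488.5,282.5),78.4,0),caps(np.load("side0.npz"),(488.5,282.5),78.4,0))
E
```

```text
3.5333 [489.30479473 282.71189941  98.36533463] [-3.12510109e+00  3.17244707e-01 -1.36967022e-03] [ 0.69922599  0.63326844 -0.2614026 ]
(60, np.float64(-1.3), np.float64(54.6)) (62, np.float64(0.1), np.float64(54.4))
```

Request:
apply_moves(motion=[[0, 0, 0, 0, 0, 0, 0.4], [0, 0, 0, 0, 0, 0, 0.25], [0, 0, 0, 0, 0, 0, 0.2], [0, 0, 0, 0, 0, 0, 0.15], [0, 0, 0, 0, 0, 0, 0.1], [0, 0, 0, 0, 0, 0, 0], [0, 0, 0, 0, 0, 0, 0], [0, 0, 0, 0, 0, 0, 0]], force=80)

```text
time: 4.25
tcp_pos: [488.9, 282.7, 98.1]
tool_rot: [-3.125, 0.317, -0.001]
ft_force: [-1.0, 0.2, 3.6]
grip_width: 10.6
grip_force: 79.1
```

```bash
cat >m.py <<'E'
from h import *
from bench import *
# g: offset of shuttle origin from tcp at the grasp; measures tilt of the plate and carriage position
def blocks(c,o,a,z):
    P=cloud(c); f=c["frame"].astype(int)
    a=np.radians(a); ey=np.array([np.cos(a),np.sin(a)]); ex=np.array([ey[1],-ey[0]])
    q=P[...,:2]-np.array(o[:2]); X,Y,Z=q@ex,q@ey,P[...,2]-z
    out=[]
    for s in(1,-1):
        k=(abs(X)<52)&(abs(Y-s*138)<9)&(abs(Z-36)<8)&(f[...,2]>70)
        out.append((int(k.sum()),round(float(np.median(Z[k])),2) if k.sum() else None))
    return out
def meas(o,a,z,tag=None,cams=("side",)):
    for n in cams:
        c=capture(n); print(n,"caps",caps(c,o,a,z),"blocks +y,-y",blocks(c,o,a,z))
        if tag: cv2.imwrite(f"pics/{n}{tag}.png",c["frame"]); np.savez(f"{n}{tag}.npz",**c)
    s=read_state(); t=R.from_rotvec(s["tool_rot"]); zz=t.as_matrix()[:,2]; yy=t.as_matrix()[:,0]
    e=np.array([np.cos(np.radians(a)),np.sin(np.radians(a)),0])
    print("t",round(s["time"],2),"tcp",s["tcp_pos"].round(1),"F",s["ft_force"].round(1),"Tq",s["torque"].round(2),"grip",round(s["grip_width"],1),round(s["grip_force"],1))
    print("xdir",round(np.degrees(np.arctan2(yy[1],yy[0])),2),"tool -z tilt along shuttle y (+ = +y end down)",round(-zz[:2]@e[:2],4),"x",round(-zz[0]*e[1]+zz[1]*e[0],4))
E
python3 -c "
from m import *
print(blocks(np.load('side0.npz'),(488.5,282.5),78.4,0),blocks(np.load('side2.npz'),(488.5,282.5),78.4,0))
meas((488.5,282.5),78.4,0,'3')"
```

```text
[(310, 35.36), (215, 34.6)] [(314, 35.03), (207, 35.0)]
side caps (64, np.float64(0.0), np.float64(54.2)) blocks +y,-y [(315, 35.22), (217, 34.78)]
t 4.3 tcp [488.9 282.7  98.1] F [-0.2  0.5  2.8] Tq [0.04 0.12 0.  ] grip 10.4 79.1
xdir -11.59 tool -z tilt along shuttle y (+ = +y end down) -0.0005 x -0.0004
```

Request:
apply_moves(motion=[[0, 0, 0.008, 0, 0, 0, 0], [0, 0, 0.02, 0, 0, 0, 0], [0, 0, 0.035, 0, 0, 0, 0], [0, 0, 0.045, 0, 0, 0, 0], [0, 0, 0.05, 0, 0, 0, 0]])

```text
time: 4.72
tcp_pos: [489.1, 282.5, 138.7]
tool_rot: [-3.125, 0.317, -0.002]
ft_force: [1.0, -0.1, -6.1]
grip_width: 10.1
grip_force: 78.2
```

```bash
python3 -c "
from m import *
meas((488.9,282.7),78.4,40,'4',('side','top'))"
```

```text
side caps (70, np.float64(-0.6), np.float64(56.7)) blocks +y,-y [(341, 35.71), (251, 35.53)]
top caps None blocks +y,-y [(30, 35.82), (352, 37.01)]
t 4.82 tcp [489.1 282.5 138.4] F [-0.3 -0.2 -6.5] Tq [-0.09  0.   -0.06] grip 10.5 78.2
xdir -11.59 tool -z tilt along shuttle y (+ = +y end down) -0.0005 x -0.0012
```

Request:
apply_moves(motion=[[0, 0, 0.005, 0.0075, -0.0015, 0, 0], [0, 0, 0.01, 0.0075, -0.0015, 0, 0], [0, 0, 0.017, 0.0075, -0.0015, 0, 0], [0, 0, 0.023, 0.0075, -0.0015, 0, 0], [0, 0, 0.03, 0.0075, -0.0015, 0, 0], [0, 0, 0.035, 0.0075, -0.0015, 0, 0], [0, 0, 0.038, 0.0075, -0.0015, 0, 0], [0, 0, 0.04, 0.0075, -0.0015, 0, 0]])

```text
time: 5.48
tcp_pos: [489.0, 282.6, 170.3]
tool_rot: [-3.113, 0.316, -0.003]
ft_force: [-0.2, 0.7, -7.0]
grip_width: 10.9
grip_force: 78.2
```

```bash
python3 -c "
from m import *
meas((488.9,282.7),78.4,71,'5',('side','side'))"
```

```text
side caps (74, np.float64(-0.1), np.float64(49.4)) blocks +y,-y [(370, 37.73), (250, 34.67)]
side caps (75, np.float64(0.2), np.float64(47.7)) blocks +y,-y [(373, 37.81), (246, 34.75)]
t 5.58 tcp [488.9 282.6 170. ] F [-0.   0.6 -6.7] Tq [-0.12 -0.01 -0.02] grip 10.6 78.2
xdir -11.59 tool -z tilt along shuttle y (+ = +y end down) -0.0123 x -0.0003
```

Request:
apply_moves(motion=[[0, 0, 0, 0, 0, 0, 0], [0, 0, 0, 0, 0, 0, 0], [0, 0, 0, 0, 0, 0, 0], [0, 0, 0, 0, 0, 0, 0], [0, 0, 0, 0, 0, 0, 0], [0, 0, 0, -0.015, 0.003, 0, 0], [0, 0, 0, -0.015, 0.003, 0, 0], [0, 0, 0, -0.015, 0.003, 0, 0]])

```text
time: 6.25
tcp_pos: [488.9, 283.0, 169.6]
tool_rot: [3.114, -0.315, -0.002]
ft_force: [-0.3, -0.4, -6.7]
grip_width: 10.6
grip_force: 78.2
```

```bash
python3 -c "
from m import *
meas((488.9,282.7),78.4,71,'6',('side','side','top'))"
```

```text
side caps (43, np.float64(-11.1), np.float64(10.9)) blocks +y,-y [(355, 34.34), (268, 36.81)]
side caps (40, np.float64(-12.7), np.float64(9.1)) blocks +y,-y [(358, 34.19), (259, 36.92)]
top caps (11, np.float64(18.7), np.float64(-0.2)) blocks +y,-y [(73, 34.41), (361, 38.06)]
t 6.4 tcp [488.7 282.6 169.7] F [ 0.3  1.2 -6.7] Tq [-0.03 -0.03 -0.04] grip 10.4 78.2
xdir -11.58 tool -z tilt along shuttle y (+ = +y end down) 0.0121 x -0.0
```

Request:
apply_moves(motion=[[0, 0, 0, 0.003, -0.0006, 0, 0], [0, 0, 0, 0.0076, -0.0015, 0, 0], [0, 0, 0, 0.0076, -0.0015, 0, 0], [0, 0, 0, 0.0076, -0.0015, 0, 0]])

```text
time: 6.73
tcp_pos: [488.7, 282.2, 169.8]
tool_rot: [-3.125, 0.318, -0.0]
ft_force: [0.4, 0.4, -6.2]
grip_width: 10.7
grip_force: 78.2
```

```bash
cat >>m.py <<'E'
def yel(c,o,a,z):
    P=cloud(c); f=c["frame"].astype(int); b,g,r=f[...,0],f[...,1],f[...,2]
    a=np.radians(a); ey=np.array([np.cos(a),np.sin(a)]); ex=np.array([ey[1],-ey[0]])
    q=P[...,:2]-np.array(o[:2]); k=(r>1.8*b)&(g>1.3*b)&(r>60)&(g>.55*r)&(abs(q@ex)<75)&(abs(q@ey)<110)&(P[...,2]-z<60)&(P[...,2]-z>8)
    return [(int(m.sum()),round(float(np.mean((q@ex)[m]))),round(float(np.mean((q@ey)[m])),1),round(float(np.mean(P[...,2][m]-z)))) for m in (k&(q@ex>0),k&(q@ex<0)) if m.sum()]
E
python3 -c "
from m import *
o=(488.9,282.7)
for n in('side0','top0','side3'): print(n,yel(np.load(n+'.npz'),o,78.4,0))
for n in('side5','side6','top6'): print(n,yel(np.load(n+'.npz'),o,78.4,71))
meas(o,78.4,71,'7',('side','top'))
for n in('side7','top7'): print(n,yel(np.load(n+'.npz'),o,78.4,71))
a,b=[cv2.imread(f'pics/{n}7.png') for n in('top','side')]
cv2.imwrite('pics/both7.png',np.hstack([cv2.resize(a[180:320,0:220],None,fx=1.8,fy=1.8),cv2.resize(b[240:380,120:320],None,fx=1.8,fy=1.8)]))
"
```

```text
side0 [(4, 52, 53.4, 27), (24, -45, 53.8, 28)]
top0 [(27, 44, 50.3, 31), (24, -46, 50.3, 31)]
side3 [(5, 52, 53.3, 27), (25, -45, 53.6, 27)]
side5 [(2, 53, 47.8, 27), (33, -45, 47.8, 29)]
side6 [(27, -45, 7.2, 27)]
top6 [(39, 45, 3.0, 28), (32, -45, 2.4, 33)]
side caps (35, np.float64(-17.6), np.float64(4.6)) blocks +y,-y [(360, 36.06), (260, 35.26)]
top caps (18, np.float64(17.9), np.float64(-1.7)) blocks +y,-y [(54, 36.4), (373, 36.67)]
t 6.83 tcp [488.8 282.4 169.8] F [-0.  -0.2 -7.3] Tq [-0.05  0.06  0.01] grip 10.8 78.2
xdir -11.6 tool -z tilt along shuttle y (+ = +y end down) -0.0001 x -0.0
side7 [(30, -45, 3.9, 29)]
top7 [(37, 44, 0.6, 31), (30, -46, 0.4, 32)]
```

View pics/both7.png

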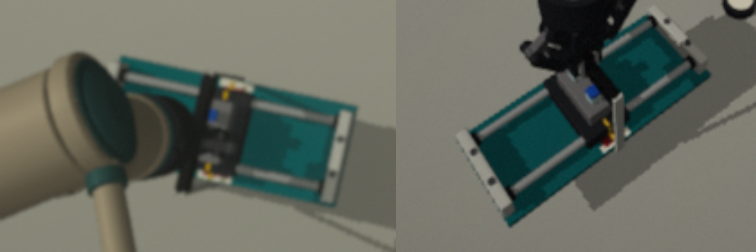

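The carriage pointers sit between the white marks: top reading about 0.5 mm, side reading about 0.4 mm after its known offset. It is nearly at rest. Next I plan a tilt-compensated transport in two legs, the first one short as a check.

```bash
cat >plan.py <<'E'
import numpy as np,json
from scipy.spatial.transform import Rotation as R
def plan(d,yaw0,yaw1,N,tilt0=0.):
    """d mm shift, yaw of shuttle deg, N rows; tray tilt matches the acceleration"""
    d=np.array(d,float); T=N/12; Rc=R.identity(); Rz0=None
    def pose(k):
        u=k/N; s=2*u*u if u<=.5 else 1-2*(1-u)**2
        acc=0 if k>=N else (1 if k<N/2 else -1)*4/T**2
        psi=np.radians(yaw0+(yaw1-yaw0)*s); ey=np.array([-np.sin(psi),np.cos(psi),0]); ex=np.array([np.cos(psi),np.sin(psi),0])
        a=acc*(d@ey)/1000; th=-a/9.81+tilt0   # rotation about ex; -: +y end down
        return d*s, R.from_rotvec(ex*th)*R.from_euler('z',psi)
    p0,R0=np.zeros(3),R.from_rotvec(tilt0*np.array([np.cos(np.radians(yaw0)),np.sin(np.radians(yaw0)),0]))*R.from_euler('z',np.radians(yaw0))
    for c in range(0,N,8):
        rows=[]
        for k in range(c+1,min(c+9,N+1)):
            p,Rk=pose(k); q=(Rk*R0.inv()).as_rotvec()/(np.pi/2)
            rows.append([float(x) for x in np.round((p-p0)/800,4)]+[float(x) for x in np.round(q,4)]+[0])
        print(json.dumps(rows))
        p0=p0+np.array(rows[-1][:3])*800; R0=R.from_rotvec(np.array(rows[-1][3:6])*np.pi/2)*R0
E
python3 -c "
from plan import *
f=150/519
plan([75.5*f,-513.4*f,0],-11.6,-4.5,40)"; python3 -c "
from m import *
o=(488.9,282.7)
meas(o,78.4,71,'8',('side','top'))
for n in('side8','top8'): print(n,yel(np.load(n+'.npz'),o,78.4,71))"
```

```text
[[0.0, -0.0002, 0.0, 0.0032, -0.0007, 0.0001, 0], [0.0001, -0.0009, 0.0, 0.0032, -0.0007, 0.0004, 0], [0.0003, -0.0021, 0.0, 0.0032, -0.0007, 0.0009, 0], [0.0005, -0.0037, 0.0, 0.0032, -0.0007, 0.0016, 0], [0.0009, -0.0058, 0.0, 0.0032, -0.0007, 0.0025, 0], [0.0012, -0.0083, 0.0, 0.0032, -0.0007, 0.0035, 0], [0.0017, -0.0114, 0.0, 0.0032, -0.0007, 0.0048, 0], [0.0022, -0.0148, 0.0, 0.0032, -0.0006, 0.0063, 0]]
[[0.0006, -0.004, 0.0, 0.0, -0.0, 0.0017, 0], [0.0012, -0.0084, 0.0, 0.0, -0.0, 0.0036, 0], [0.0019, -0.0133, 0.0, 0.0001, -0.0001, 0.0056, 0], [0.0027, -0.0186, 0.0, 0.0001, -0.0001, 0.0079, 0], [0.0036, -0.0244, 0.0, 0.0001, -0.0001, 0.0104, 0], [0.0045, -0.0306, 0.0, 0.0001, -0.0001, 0.013, 0], [0.0055, -0.0374, 0.0, 0.0001, -0.0001, 0.0159, 0], [0.0065, -0.0446, 0.0, 0.0001, -0.0001, 0.0189, 0]]
[[0.0012, -0.0076, 0.0, -0.0, 0.0, 0.0033, 0], [0.0023, -0.0157, 0.0, -0.0, 0.0, 0.0067, 0], [0.0036, -0.0243, 0.0, -0.0, 0.0, 0.0104, 0], [0.0049, -0.0333, 0.0, -0.0066, 0.0011, 0.0142, 0], [0.0063, -0.0424, 0.0, -0.0067, 0.001, 0.0181, 0], [0.0075, -0.051, 0.0, -0.0067, 0.001, 0.0
[... 576 characters left out ...]
0013, -0.0091, 0.0, -0.0, -0.0, 0.0038, 0], [0.0016, -0.0112, 0.0, -0.0, -0.0, 0.0047, 0], [0.0019, -0.0128, 0.0, -0.0, -0.0, 0.0054, 0], [0.002, -0.0139, 0.0, -0.0, -0.0, 0.0059, 0], [0.0021, -0.0146, 0.0, -0.0, -0.0, 0.0062, 0], [0.0022, -0.0149, 0.0, 0.0034, -0.0003, 0.0063, 0]]
side caps (35, np.float64(-17.6), np.float64(4.6)) blocks +y,-y [(360, 35.92), (257, 35.21)]
top caps (19, np.float64(18.0), np.float64(-1.9)) blocks +y,-y [(55, 36.14), (370, 36.64)]
t 6.93 tcp [488.8 282.4 169.8] F [ 0.3  1.  -5.8] Tq [-0.   -0.05  0.06] grip 10.7 78.2
xdir -11.59 tool -z tilt along shuttle y (+ = +y end down) -0.0002 x -0.0
side8 [(29, -45, 4.0, 29)]
top8 [(37, 44, 0.7, 30), (32, -46, 1.0, 31)]
```

Request:
apply_moves(motion=[[0.0, -0.0002, 0, 0.0032, -0.0007, 0.0001, 0], [0.0001, -0.0009, 0, 0.0032, -0.0007, 0.0004, 0], [0.0003, -0.0021, 0, 0.0032, -0.0007, 0.0009, 0], [0.0005, -0.0037, 0, 0.0032, -0.0007, 0.0016, 0], [0.0009, -0.0058, 0, 0.0032, -0.0007, 0.0025, 0], [0.0012, -0.0083, 0, 0.0032, -0.0007, 0.0035, 0], [0.0017, -0.0114, 0, 0.0032, -0.0007, 0.0048, 0], [0.0022, -0.0148, 0, 0.0032, -0.0006, 0.0063, 0]])

```text
time: 7.6
tcp_pos: [490.5, 270.3, 169.7]
tool_rot: [-3.122, 0.301, -0.001]
ft_force: [0.1, -0.3, -6.0]
grip_width: 10.4
grip_force: 78.2
```

Request:
apply_moves(motion=[[0.0006, -0.004, 0, 0, 0, 0.0017, 0], [0.0012, -0.0084, 0, 0, 0, 0.0036, 0], [0.0019, -0.0133, 0, 0.0001, -0.0001, 0.0056, 0], [0.0027, -0.0186, 0, 0.0001, -0.0001, 0.0079, 0], [0.0036, -0.0244, 0, 0.0001, -0.0001, 0.0104, 0], [0.0045, -0.0306, 0, 0.0001, -0.0001, 0.013, 0], [0.0055, -0.0374, 0, 0.0001, -0.0001, 0.0159, 0], [0.0065, -0.0446, 0, 0.0001, -0.0001, 0.0189, 0]])

```text
time: 8.27
tcp_pos: [495.8, 234.4, 169.7]
tool_rot: [-3.126, 0.254, -0.001]
ft_force: [0.0, 0.8, -6.4]
grip_width: 10.9
grip_force: 78.2
```

Request:
apply_moves(motion=[[0.0012, -0.0076, 0, 0, 0, 0.0033, 0], [0.0023, -0.0157, 0, 0, 0, 0.0067, 0], [0.0036, -0.0243, 0, 0, 0, 0.0104, 0], [0.0049, -0.0333, 0, -0.0066, 0.0011, 0.0142, 0], [0.0063, -0.0424, 0, -0.0067, 0.001, 0.0181, 0], [0.0075, -0.051, 0, -0.0067, 0.001, 0.0217, 0], [0.0087, -0.0591, 0, -0.0067, 0.001, 0.0252, 0], [0.0098, -0.0667, 0, -0.0067, 0.001, 0.0284, 0]])

```text
time: 8.93
tcp_pos: [503.6, 180.8, 169.7]
tool_rot: [3.131, -0.185, -0.001]
ft_force: [-0.1, 0.4, -6.4]
grip_width: 11.0
grip_force: 78.2
```

Request:
apply_moves(motion=[[0.0011, -0.0072, 0, 0, 0, 0.0031, 0], [0.0021, -0.0139, 0, 0, 0, 0.006, 0], [0.003, -0.0202, 0, 0, 0, 0.0086, 0], [0.0039, -0.026, 0, 0, 0, 0.0111, 0], [0.0047, -0.0313, 0, 0, 0, 0.0134, 0], [0.0054, -0.0362, 0, 0, 0, 0.0154, 0], [0.006, -0.0406, 0, 0, 0, 0.0173, 0], [0.0066, -0.0445, 0, 0, 0, 0.019, 0]])

```text
time: 9.6
tcp_pos: [508.9, 145.7, 169.7]
tool_rot: [3.133, -0.138, -0.0]
ft_force: [-0.6, -0.1, -6.1]
grip_width: 10.8
grip_force: 78.2
```

Request:
apply_moves(motion=[[0.0005, -0.0035, 0, 0, 0, 0.0015, 0], [0.0009, -0.0065, 0, 0, 0, 0.0027, 0], [0.0013, -0.0091, 0, 0, 0, 0.0038, 0], [0.0016, -0.0112, 0, 0, 0, 0.0047, 0], [0.0019, -0.0128, 0, 0, 0, 0.0054, 0], [0.002, -0.0139, 0, 0, 0, 0.0059, 0], [0.0021, -0.0146, 0, 0, 0, 0.0062, 0], [0.0022, -0.0149, 0, 0.0034, -0.0003, 0.0063, 0]])

```text
time: 10.27
tcp_pos: [510.6, 134.2, 169.7]
tool_rot: [-3.139, 0.122, -0.0]
ft_force: [0.5, -0.3, -6.8]
grip_width: 10.6
grip_force: 78.2
```

```bash
cat >>m.py <<'E'
def look(tag,cams=("side","top")):
    s=read_state(); o=s["tcp_pos"][:2]; M=R.from_rotvec(s["tool_rot"]).as_matrix(); a=90+np.degrees(np.arctan2(M[1,0],M[0,0])); z=s["tcp_pos"][2]-98
    up=-M[:,2]; o=o-up[:2]*98
    meas(o,a,z,tag,cams)
    for n in cams: print(n,"yel",yel(np.load(f"{n}{tag}.npz"),o,a,z))
E
python3 -c "
from m import *
look('9');look('10')"
```

```text
side caps (47, np.float64(-3.9), np.float64(7.0)) blocks +y,-y [(293, 34.79), (201, 34.35)]
top caps None blocks +y,-y [(0, None), (352, 36.21)]
t 10.37 tcp [510.6 134.  169.7] F [ 0.7  0.6 -5.9] Tq [-0.02 -0.01  0.03] grip 10.8 78.2
xdir -4.49 tool -z tilt along shuttle y (+ = +y end down) -0.0002 x 0.0001
side yel [(4, 57, 3.7, 20), (22, -46, 4.6, 26)]
top yel [(5, 53, 1.6, 17)]
side caps (43, np.float64(-3.2), np.float64(6.7)) blocks +y,-y [(299, 34.82), (197, 34.15)]
top caps None blocks +y,-y [(0, None), (351, 36.33)]
t 10.47 tcp [510.6 134.1 169.7] F [ 0.9  0.7 -7.3] Tq [ 0.03  0.02 -0.  ] grip 10.8 78.2
xdir -4.49 tool -z tilt along shuttle y (+ = +y end down) -0.0002 x 0.0001
side yel [(4, 57, 4.1, 20), (22, -45, 5.1, 27)]
top yel [(2, 55, 3.1, 18)]
```

The compensation holds: the carriage stayed put. Next is the second leg.

```bash
python3 -c "
from plan import *
plan([53.7,-365,0],-4.5,14,64)"
```

```text
[[0.0, -0.0002, 0.0, 0.0033, -0.0003, 0.0001, 0], [0.0001, -0.0009, 0.0, 0.0033, -0.0003, 0.0004, 0], [0.0003, -0.002, 0.0, 0.0033, -0.0003, 0.0009, 0], [0.0005, -0.0036, 0.0, 0.0033, -0.0003, 0.0016, 0], [0.0008, -0.0056, 0.0, 0.0033, -0.0003, 0.0025, 0], [0.0012, -0.008, 0.0, 0.0033, -0.0002, 0.0036, 0], [0.0016, -0.0109, 0.0, 0.0033, -0.0002, 0.0049, 0], [0.0021, -0.0143, 0.0, 0.0033, -0.0002, 0.0064, 0]]
[[0.0006, -0.0037, 0.0, -0.0, -0.0, 0.0017, 0], [0.0012, -0.008, 0.0, -0.0, -0.0, 0.0036, 0], [0.0019, -0.0127, 0.0, -0.0, -0.0, 0.0057, 0], [0.0026, -0.0178, 0.0, -0.0, -0.0, 0.0081, 0], [0.0034, -0.0233, 0.0, -0.0, -0.0, 0.0106, 0], [0.0043, -0.0294, 0.0, -0.0, -0.0, 0.0133, 0], [0.0053, -0.0358, 0.0, -0.0, -0.0, 0.0162, 0], [0.0063, -0.0427, 0.0, 0.0, -0.0, 0.0193, 0]]
[[0.0011, -0.0074, 0.0, 0.0, -0.0, 0.0033, 0], [0.0022, -0.0152, 0.0, 0.0, -0.0, 0.0068, 0], [0.0034, -0.0234, 0.0, 0.0, -0.0, 0.0105, 0], [0.0047, -0.0321, 0.0, 0.0, -0.0, 0.0144, 0], [0.0061, -0.0412, 0.0, 0.0, -0.0, 0.0186, 0], [0.0075, -0.0508, 0.0, 0.0, -0.0, 0.0229, 0], [0.0089, -0.0608, 0.0, 0.0, -0.0, 0.
[... 1170 characters left out ...]
0, 0.0, 0.0, 0.0031, 0], [0.002, -0.0134, 0.0, 0.0, 0.0, 0.006, 0], [0.0029, -0.0194, 0.0, 0.0, 0.0, 0.0087, 0], [0.0037, -0.025, 0.0, 0.0, 0.0, 0.0112, 0], [0.0045, -0.0301, 0.0, 0.0, 0.0, 0.0135, 0], [0.0051, -0.0348, 0.0, 0.0, 0.0, 0.0156, 0], [0.0058, -0.039, 0.0, 0.0, 0.0, 0.0175, 0], [0.0063, -0.0428, 0.0, 0.0, 0.0, 0.0192, 0]]
[[0.0005, -0.0033, 0.0, 0.0, 0.0, 0.0015, 0], [0.0009, -0.0062, 0.0, 0.0, 0.0, 0.0028, 0], [0.0013, -0.0087, 0.0, 0.0, 0.0, 0.0039, 0], [0.0016, -0.0107, 0.0, 0.0, 0.0, 0.0048, 0], [0.0018, -0.0122, 0.0, 0.0, 0.0, 0.0056, 0], [0.002, -0.0134, 0.0, 0.0, 0.0, 0.0061, 0], [0.0021, -0.014, 0.0, 0.0, 0.0, 0.0064, 0], [0.0021, -0.0142, 0.0, 0.0033, 0.0008, 0.0065, 0]]
```

Request:
apply_moves(motion=[[0.0, -0.0002, 0, 0.0033, -0.0003, 0.0001, 0], [0.0001, -0.0009, 0, 0.0033, -0.0003, 0.0004, 0], [0.0003, -0.002, 0, 0.0033, -0.0003, 0.0009, 0], [0.0005, -0.0036, 0, 0.0033, -0.0003, 0.0016, 0], [0.0008, -0.0056, 0, 0.0033, -0.0003, 0.0025, 0], [0.0012, -0.008, 0, 0.0033, -0.0002, 0.0036, 0], [0.0016, -0.0109, 0, 0.0033, -0.0002, 0.0049, 0], [0.0021, -0.0143, 0, 0.0033, -0.0002, 0.0064, 0]])

```text
time: 11.13
tcp_pos: [512.3, 122.4, 169.7]
tool_rot: [-3.135, 0.107, -0.0]
ft_force: [-0.0, 0.7, -6.8]
grip_width: 10.5
grip_force: 78.2
```

Request:
apply_moves(motion=[[0.0006, -0.0037, 0, 0, 0, 0.0017, 0], [0.0012, -0.008, 0, 0, 0, 0.0036, 0], [0.0019, -0.0127, 0, 0, 0, 0.0057, 0], [0.0026, -0.0178, 0, 0, 0, 0.0081, 0], [0.0034, -0.0233, 0, 0, 0, 0.0106, 0], [0.0043, -0.0294, 0, 0, 0, 0.0133, 0], [0.0053, -0.0358, 0, 0, 0, 0.0162, 0], [0.0063, -0.0427, 0, 0, 0, 0.0193, 0]])

```text
time: 11.8
tcp_pos: [517.4, 87.9, 169.7]
tool_rot: [-3.136, 0.059, -0.0]
ft_force: [0.3, -0.5, -6.5]
grip_width: 10.4
grip_force: 78.2
```

Request:
apply_moves(motion=[[0.0011, -0.0074, 0, 0, 0, 0.0033, 0], [0.0022, -0.0152, 0, 0, 0, 0.0068, 0], [0.0034, -0.0234, 0, 0, 0, 0.0105, 0], [0.0047, -0.0321, 0, 0, 0, 0.0144, 0], [0.0061, -0.0412, 0, 0, 0, 0.0186, 0], [0.0075, -0.0508, 0, 0, 0, 0.0229, 0], [0.0089, -0.0608, 0, 0, 0, 0.0274, 0], [0.0105, -0.0713, 0, 0, 0, 0.0321, 0]])

```text
time: 12.47
tcp_pos: [525.8, 30.6, 169.7]
tool_rot: [-3.136, -0.021, 0.0]
ft_force: [0.3, -0.4, -7.1]
grip_width: 10.6
grip_force: 78.2
```

Request:
apply_moves(motion=[[0.0016, -0.0109, 0, 0, 0, 0.0049, 0], [0.0033, -0.0223, 0, 0, 0, 0.01, 0], [0.005, -0.0341, 0, 0, 0, 0.0154, 0], [0.0068, -0.0464, 0, 0, 0, 0.0209, 0], [0.0087, -0.0591, 0, 0, 0, 0.0266, 0], [0.0106, -0.0722, 0, 0.0001, 0, 0.0325, 0], [0.0126, -0.0858, 0, 0.0001, 0, 0.0387, 0], [0.0147, -0.0998, 0, -0.0067, -0.0004, 0.045, 0]])

```text
time: 13.13
tcp_pos: [537.6, -49.9, 169.7]
tool_rot: [3.133, 0.131, 0.0]
ft_force: [-0.1, -0.3, -6.4]
grip_width: 10.7
grip_force: 78.2
```

Request:
apply_moves(motion=[[0.002, -0.0141, 0, 0, 0, 0.0063, 0], [0.004, -0.0276, 0, 0, 0, 0.0124, 0], [0.006, -0.0408, 0, 0, 0, 0.0183, 0], [0.0078, -0.0535, 0, 0, 0, 0.0241, 0], [0.0096, -0.0657, 0, 0, 0, 0.0296, 0], [0.0114, -0.0776, 0, 0, 0, 0.0349, 0], [0.013, -0.0889, 0, 0, 0, 0.04, 0], [0.0146, -0.0998, 0, 0, 0, 0.0449, 0]])

```text
time: 13.8
tcp_pos: [549.2, -129.2, 169.7]
tool_rot: [3.127, 0.242, 0.001]
ft_force: [0.1, 0.2, -6.6]
grip_width: 10.9
grip_force: 78.2
```

Request:
apply_moves(motion=[[0.0016, -0.0105, 0, 0, 0, 0.0048, 0], [0.0031, -0.0205, 0, 0, 0, 0.0093, 0], [0.0045, -0.0301, 0, 0, 0, 0.0136, 0], [0.0058, -0.0392, 0, 0, 0, 0.0177, 0], [0.0071, -0.0479, 0, 0, 0, 0.0216, 0], [0.0083, -0.0562, 0, 0, 0, 0.0253, 0], [0.0095, -0.064, 0, 0, 0, 0.0288, 0], [0.0105, -0.0713, 0, 0, 0, 0.0322, 0]])

```text
time: 14.47
tcp_pos: [557.7, -185.9, 169.7]
tool_rot: [3.12, 0.321, 0.001]
ft_force: [-0.4, -0.2, -6.5]
grip_width: 10.8
grip_force: 78.2
```

Request:
apply_moves(motion=[[0.0011, -0.0069, 0, 0, 0, 0.0031, 0], [0.002, -0.0134, 0, 0, 0, 0.006, 0], [0.0029, -0.0194, 0, 0, 0, 0.0087, 0], [0.0037, -0.025, 0, 0, 0, 0.0112, 0], [0.0045, -0.0301, 0, 0, 0, 0.0135, 0], [0.0051, -0.0348, 0, 0, 0, 0.0156, 0], [0.0058, -0.039, 0, 0, 0, 0.0175, 0], [0.0063, -0.0428, 0, 0, 0, 0.0192, 0]])

```text
time: 15.13
tcp_pos: [562.6, -219.8, 169.7]
tool_rot: [3.115, 0.367, 0.001]
ft_force: [0.3, 0.3, -6.1]
grip_width: 10.6
grip_force: 78.2
```

Request:
apply_moves(motion=[[0.0005, -0.0033, 0, 0, 0, 0.0015, 0], [0.0009, -0.0062, 0, 0, 0, 0.0028, 0], [0.0013, -0.0087, 0, 0, 0, 0.0039, 0], [0.0016, -0.0107, 0, 0, 0, 0.0048, 0], [0.0018, -0.0122, 0, 0, 0, 0.0056, 0], [0.002, -0.0134, 0, 0, 0, 0.0061, 0], [0.0021, -0.014, 0, 0, 0, 0.0064, 0], [0.0021, -0.0142, 0, 0.0033, 0.0008, 0.0065, 0]])

```text
time: 15.8
tcp_pos: [564.2, -230.7, 169.7]
tool_rot: [-3.118, -0.384, 0.0]
ft_force: [1.3, 0.4, -7.2]
grip_width: 10.7
grip_force: 78.2
```

```bash
python3 -c "
from m import *
look('11');look('12')
a,b=[cv2.imread(f'pics/{n}12.png') for n in('top','side')]
cv2.imwrite('pics/both12.png',np.hstack([cv2.resize(a[130:300,250:470],None,fx=1.8,fy=1.8),cv2.resize(b[100:270,220:420],None,fx=1.8,fy=1.8)]))
"
```

```text
side caps (24, np.float64(2.1), np.float64(9.1)) blocks +y,-y [(173, 34.27), (62, 34.13)]
top caps (61, np.float64(-0.4), np.float64(4.0)) blocks +y,-y [(361, 36.19), (0, None)]
t 15.9 tcp [ 564.3 -231.   169.7] F [ 0.1 -0.4 -6.4] Tq [-0.   -0.04 -0.02] grip 10.8 78.2
xdir 14.01 tool -z tilt along shuttle y (+ = +y end down) -0.0003 x -0.0001
side yel [(8, 49, 2.5, 25), (7, -48, 4.4, 22)]
top yel [(31, 44, 3.7, 30), (28, -46, 4.5, 31)]
side caps (24, np.float64(2.1), np.float64(9.3)) blocks +y,-y [(174, 34.11), (59, 34.11)]
top caps (60, np.float64(-0.1), np.float64(4.2)) blocks +y,-y [(361, 36.14), (0, None)]
t 16.0 tcp [ 564.2 -230.9  169.7] F [-0.7  0.1 -5.8] Tq [-0.01 -0.03  0.01] grip 10.4 78.2
xdir 14.01 tool -z tilt along shuttle y (+ = +y end down) -0.0002 x 0.0
side yel [(8, 47, 2.8, 28), (8, -48, 5.0, 21)]
top yel [(33, 44, 4.4, 30), (28, -46, 4.8, 31)]
```

View pics/both12.png

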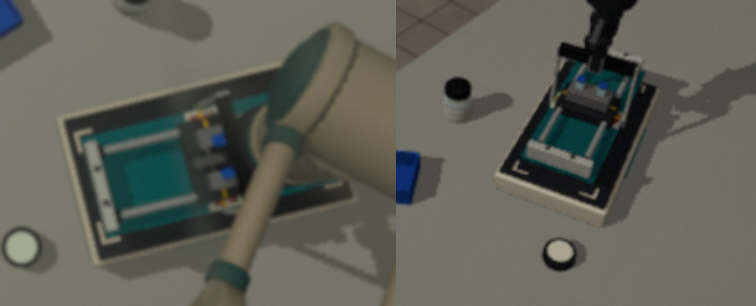

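The shuttle hangs over the stage with the carriage between the marks. Front block, corner marks and yellow pointers are all visible, and the carriage is about +4 mm off centre. I'll lower it to just above the stage and then hold.

Request:
apply_moves(motion=[[0, 0, -0.001, 0, 0, 0, 0], [0, 0, -0.003, 0, 0, 0, 0], [0, 0, -0.007, 0, 0, 0, 0], [0, 0, -0.012, 0, 0, 0, 0], [0, 0, -0.017, 0, 0, 0, 0], [0, 0, -0.021, 0, 0, 0, 0], [0, 0, -0.023, 0, 0, 0, 0], [0, 0, -0.024, 0, 0, 0, 0]])

```text
time: 16.67
tcp_pos: [564.0, -230.7, 149.9]
tool_rot: [-3.117, -0.383, 0.001]
ft_force: [0.1, 0.3, -5.9]
grip_width: 10.3
grip_force: 78.1
```

```bash
python3 -c "
from m import *
look('13');
s=read_state(); o=np.array([564.2,-230.9])
# stage and shuttle outlines per camera, same method
for n in('top','side'):
    c=np.load(n+'13.npz'); P=cloud(c); f=c['frame'].astype(int); b,g,r=f[...,0],f[...,1],f[...,2]
    a=np.radians(14); ex=np.array([np.cos(a),np.sin(a)]); ey=np.array([-ex[1],ex[0]]); q=P[...,:2]-o; X,Y,Z=q@ex,q@ey,P[...,2]
    te=(g>r+15)&(b>r+15)&(abs(X)<90)&(abs(Y)<165)&(Z>45)&(Z<75)
    bl=(abs(X)<60)&(abs(abs(Y)-138)<14)&(Z>80)&(Z<97)&(r>60)
    st=(abs(X)<110)&(abs(Y)<180)&(Z>38)&(Z<52)
    p=lambda k,A:np.percentile(A[k],[.5,99.5]).round(1)
    for nm,k in dict(teal=te,blk=bl,stage=st).items(): print(n,nm,k.sum(),'X',p(k,X),'Y',p(k,Y))
    for s in(1,-1):
        k=bl&(s*Y>0)
        if k.sum()>20: print(' block',s,rect(P[k]))
"
```

```text
side caps (23, np.float64(-0.0), np.float64(9.5)) blocks +y,-y [(166, 34.17), (62, 33.67)]
top caps (58, np.float64(-0.1), np.float64(4.2)) blocks +y,-y [(352, 36.37), (0, None)]
t 16.77 tcp [ 564.2 -230.9  150.3] F [-0.3  0.8 -6.5] Tq [ 0.01  0.01 -0.01] grip 10.9 78.1
xdir 14.02 tool -z tilt along shuttle y (+ = +y end down) -0.0003 x 0.0003
side yel [(8, 50, 5.1, 26), (7, -48, 4.8, 23)]
top yel [(30, 44, 3.9, 30), (30, -48, 4.0, 29)]
top teal 2304 X [-62.8  59.8] Y [-103.5  138.2]
top blk 363 X [-52.8  49.8] Y [124.5 145.2]
top stage 3656 X [-92.7  92.3] Y [-156.3  161.5]
 block 1 (array([ 530. , -100.6]), array([103.7,  21. ]), 13.75)
side teal 1021 X [-59.   60.3] Y [-130.4  148.1]
side blk 262 X [-50.9  50.8] Y [-141.9  148.9]
side stage 1530 X [-89.2  91.6] Y [-153.1  162.7]
 block 1 (array([531.1, -97.1]), array([102.1,  22.3]), 13.51)
 block -1 (array([ 576.1, -366. ]), array([61.6, 16.4]), 12.93)
```

Request:
apply_moves(motion=[[0.0003, 0.0001, 0, 0, 0, 0, 0], [0.0006, 0.0002, 0, 0, 0, 0, 0], [0.0009, 0.0002, 0, 0, 0, 0, 0], [0.0012, 0.0003, 0, 0, 0, 0, 0], [0.0012, 0.0003, 0, 0, 0, 0, 0], [0.0012, 0.0003, 0, 0, 0, 0, 0], [0.0012, 0.0003, 0, 0, 0, 0, 0], [0.0012, 0.0003, 0, 0, 0, 0, 0]])

```text
time: 17.43
tcp_pos: [565.2, -230.6, 150.5]
tool_rot: [-3.118, -0.383, 0.0]
ft_force: [0.1, 0.1, -6.0]
grip_width: 10.8
grip_force: 78.1
```

Request:
apply_moves(motion=[[0, 0, 0, 0, 0, 0, 0], [0, 0, 0, 0, 0, 0, 0], [0, 0, 0, 0, 0, 0, 0], [0, 0, 0, 0, 0, 0, 0], [0, 0, 0, 0, 0, 0, 0], [0, 0, 0, 0, 0, 0, 0], [0, 0, 0, 0, 0, 0, 0], [0, 0, 0, 0, 0, 0, 0]])

```text
time: 18.1
tcp_pos: [565.2, -230.7, 150.5]
tool_rot: [-3.118, -0.383, -0.0]
ft_force: [0.7, -0.5, -6.0]
grip_width: 10.7
grip_force: 78.1
```

```bash
python3 -c "
from m import *
look('14',('top',))"
```

```text
top caps (58, np.float64(-0.8), np.float64(4.5)) blocks +y,-y [(350, 36.14), (0, None)]
t 18.15 tcp [ 565.2 -230.7  150.5] F [-0.7 -0.7 -6.5] Tq [-0.08  0.02  0.03] grip 10.9 78.1
xdir 14.01 tool -z tilt along shuttle y (+ = +y end down) -0.0 x -0.0001
top yel [(31, 45, 3.3, 28), (27, -48, 3.9, 28)]
```

The carriage is steady at about +4 mm. I'll hold the rest of the three seconds, with margin.

Request:
apply_moves(motion=[[0, 0, 0, 0, 0, 0, 0], [0, 0, 0, 0, 0, 0, 0], [0, 0, 0, 0, 0, 0, 0], [0, 0, 0, 0, 0, 0, 0], [0, 0, 0, 0, 0, 0, 0], [0, 0, 0, 0, 0, 0, 0], [0, 0, 0, 0, 0, 0, 0], [0, 0, 0, 0, 0, 0, 0]])

```text
time: 18.82
tcp_pos: [565.2, -230.7, 150.5]
tool_rot: [-3.118, -0.383, -0.0]
ft_force: [0.6, -0.5, -6.9]
grip_width: 10.7
grip_force: 78.1
```

Request:
apply_moves(motion=[[0, 0, 0, 0, 0, 0, 0], [0, 0, 0, 0, 0, 0, 0], [0, 0, 0, 0, 0, 0, 0], [0, 0, 0, 0, 0, 0, 0], [0, 0, 0, 0, 0, 0, 0], [0, 0, 0, 0, 0, 0, 0], [0, 0, 0, 0, 0, 0, 0], [0, 0, 0, 0, 0, 0, 0]])

```text
time: 19.48
tcp_pos: [565.2, -230.7, 150.5]
tool_rot: [-3.118, -0.383, -0.0]
ft_force: [0.6, 0.4, -6.7]
grip_width: 10.9
grip_force: 78.1
```

Request:
apply_moves(motion=[[0, 0, 0, 0, 0, 0, 0], [0, 0, 0, 0, 0, 0, 0], [0, 0, 0, 0, 0, 0, 0], [0, 0, 0, 0, 0, 0, 0], [0, 0, 0, 0, 0, 0, 0], [0, 0, 0, 0, 0, 0, 0], [0, 0, 0, 0, 0, 0, 0], [0, 0, 0, 0, 0, 0, 0]])

```text
time: 20.15
tcp_pos: [565.2, -230.7, 150.5]
tool_rot: [-3.118, -0.383, -0.0]
ft_force: [0.5, 0.9, -6.3]
grip_width: 10.7
grip_force: 78.1
```

Request:
apply_moves(motion=[[0, 0, 0, 0, 0, 0, 0], [0, 0, 0, 0, 0, 0, 0], [0, 0, 0, 0, 0, 0, 0], [0, 0, 0, 0, 0, 0, 0], [0, 0, 0, 0, 0, 0, 0], [0, 0, 0, 0, 0, 0, 0], [0, 0, 0, 0, 0, 0, 0], [0, 0, 0, 0, 0, 0, 0]])

```text
time: 20.82
tcp_pos: [565.2, -230.7, 150.5]
tool_rot: [-3.118, -0.383, -0.0]
ft_force: [-0.3, -0.4, -5.6]
grip_width: 10.7
grip_force: 78.1
```

```bash
python3 -c "
from m import *
look('15',('top',))"
```

```text
top caps (58, np.float64(-1.0), np.float64(4.6)) blocks +y,-y [(350, 36.14), (0, None)]
t 20.87 tcp [ 565.2 -230.7  150.5] F [ 0.3  0.1 -7.5] Tq [-0.05 -0.01  0.03] grip 10.5 78.1
xdir 14.01 tool -z tilt along shuttle y (+ = +y end down) -0.0001 x -0.0001
top yel [(27, 44, 4.0, 29), (22, -46, 4.4, 32)]
```

Request:
apply_moves(motion=[[0, 0, -0.0005, 0, 0, 0, 0], [0, 0, -0.0014, 0, 0, 0, 0], [0, 0, -0.0026, 0, 0, 0, 0], [0, 0, -0.0038, 0, 0, 0, 0], [0, 0, -0.005, 0, 0, 0, 0], [0, 0, -0.006, 0, 0, 0, 0], [0, 0, -0.0068, 0, 0, 0, 0], [0, 0, -0.0074, 0, 0, 0, 0]])

```text
time: 21.53
tcp_pos: [565.2, -230.7, 144.4]
tool_rot: [-3.118, -0.383, 0.0]
ft_force: [-0.0, 0.6, -7.0]
grip_width: 11.0
grip_force: 78.1
```

Request:
apply_moves(motion=[[0, 0, -0.0003, 0, 0, 0, 0], [0, 0, -0.0006, 0, 0, 0, 0], [0, 0, -0.0009, 0, 0, 0, 0], [0, 0, -0.0012, 0, 0, 0, 0], [0, 0, -0.0015, 0, 0, 0, 0], [0, 0, -0.0018, 0, 0, 0, 0], [0, 0, -0.0018, 0, 0, 0, 0], [0, 0, -0.0018, 0, 0, 0, 0]])

```text
time: 22.2
tcp_pos: [565.2, -230.7, 143.2]
tool_rot: [-3.118, -0.383, -0.0]
ft_force: [-0.3, -0.3, -6.3]
grip_width: 10.6
grip_force: 78.3
```

```bash
python3 -c "
from m import *
look('16',('top',))"
```

```text
top caps (54, np.float64(-0.9), np.float64(4.5)) blocks +y,-y [(349, 36.0), (0, None)]
t 22.25 tcp [ 565.2 -230.7  143.2] F [-0.7  0.2 -7. ] Tq [-0.03 -0.01 -0.01] grip 10.3 78.3
xdir 14.01 tool -z tilt along shuttle y (+ = +y end down) -0.0 x -0.0
top yel [(29, 45, 3.6, 29), (29, -47, 4.2, 28)]
```

Request:
apply_moves(motion=[[0, 0, -0.0003, 0, 0, 0, 0], [0, 0, -0.0006, 0, 0, 0, 0], [0, 0, -0.0008, 0, 0, 0, 0], [0, 0, -0.0008, 0, 0, 0, 0]])

```text
time: 22.58
tcp_pos: [565.2, -230.7, 143.1]
tool_rot: [3.118, 0.383, 0.001]
ft_force: [-1.8, 0.6, -2.0]
grip_width: 10.8
grip_force: 78.9
```

Request:
apply_moves(motion=[[0, 0, -0.0002, 0, 0, 0, 0], [0, 0, -0.0004, 0, 0, 0, 0], [0, 0, -0.0004, 0, 0, 0, 0], [0, 0, -0.0004, 0, 0, 0, 0]])

```text
time: 22.92
tcp_pos: [565.3, -230.7, 143.1]
tool_rot: [3.118, 0.383, 0.001]
ft_force: [-3.5, 1.3, 4.7]
grip_width: 10.9
grip_force: 79.8
```

```bash
python3 -c "
from m import *
look('17',('top','side'))"
```

```text
top caps (51, np.float64(-0.6), np.float64(4.4)) blocks +y,-y [(349, 36.04), (0, None)]
side caps (24, np.float64(-0.4), np.float64(8.3)) blocks +y,-y [(164, 34.3), (61, 33.67)]
t 23.02 tcp [ 565.2 -230.7  143.1] F [-4.6  1.6  6.2] Tq [0.26 0.6  0.02] grip 10.2 79.9
xdir 14.02 tool -z tilt along shuttle y (+ = +y end down) 0.0004 x -0.0004
top yel [(29, 44, 3.9, 29), (27, -47, 4.3, 29)]
side yel [(5, 48, 8.2, 29), (5, -51, 3.5, 16)]
```

The shuttle is seated and the carriage hasn't moved. I'll ease the grip, then open.

Request:
apply_moves(motion=[[0, 0, 0.0002, 0, 0, 0, 0], [0, 0, 0.0003, 0, 0, 0, 0], [0, 0, 0.0003, 0, 0, 0, 0]], force=20)

```text
time: 23.27
tcp_pos: [565.2, -230.7, 143.1]
tool_rot: [3.118, 0.383, 0.001]
ft_force: [-3.9, 1.1, 4.5]
grip_width: 10.5
grip_force: 80.0
```

Request:
apply_moves(motion=[[0, 0, 0, 0, 0, 0, 0.18], [0, 0, 0, 0, 0, 0, 0.25], [0, 0, 0, 0, 0, 0, 0.4], [0, 0, 0, 0, 0, 0, 0.6], [0, 0, 0, 0, 0, 0, 0.8], [0, 0, 0, 0, 0, 0, 0.8], [0, 0, 0, 0, 0, 0, 0.8], [0, 0, 0, 0, 0, 0, 0.8]])

```text
time: 23.93
tcp_pos: [565.3, -230.7, 142.4]
tool_rot: [3.118, 0.383, 0.0]
ft_force: [-0.4, 0.4, 1.1]
grip_width: 68.3
grip_force: 0.0
```

```bash
python3 -c "
from m import *
look('18',('top','side'))"
```

```text
top caps (12, np.float64(19.9), np.float64(2.6)) blocks +y,-y [(347, 36.47), (0, None)]
side caps (18, np.float64(0.2), np.float64(9.0)) blocks +y,-y [(164, 34.9), (59, 34.6)]
t 24.03 tcp [ 565.3 -230.7  142.4] F [ 0.2 -0.6  1. ] Tq [-0.    0.02 -0.04] grip 68.2 0.0
xdir 14.02 tool -z tilt along shuttle y (+ = +y end down) -0.0 x -0.0001
top yel [(32, 45, 3.5, 27), (28, -47, 4.3, 30)]
side yel [(8, 50, 3.8, 26), (4, -50, 6.3, 18)]
```

Released. Now I'll rise straight up and swing away so the cameras can see.

Request:
apply_moves(motion=[[0, 0, 0.01, 0, 0, 0, 0.8], [0, 0, 0.03, 0, 0, 0, 0.8], [0, 0, 0.06, 0, 0, 0, 0.8], [0, 0, 0.09, 0, 0, 0, 0.8], [0, 0, 0.12, 0, 0, 0, 0.8], [0, 0, 0.15, 0, 0, 0, 0.8], [0, 0, 0.17, 0, 0, 0, 0.8], [0, 0, 0.18, 0, 0, 0, 0.8]])

```text
time: 24.7
tcp_pos: [566.2, -231.1, 290.1]
tool_rot: [3.115, 0.383, 0.007]
ft_force: [0.6, 0.7, -0.6]
grip_width: 68.4
grip_force: 0.0
```

Request:
apply_moves(motion=[[-0.03, -0.02, 0, 0, 0, 0, 0.8], [-0.07, -0.05, 0, 0, 0, 0, 0.8], [-0.11, -0.09, 0, 0, 0, 0, 0.8], [-0.15, -0.13, 0, 0, 0, 0, 0.8], [-0.19, -0.17, 0, 0, 0, 0, 0.8], [-0.23, -0.21, 0, 0, 0, 0, 0.8], [-0.26, -0.24, 0, 0, 0, 0, 0.8], [-0.28, -0.26, 0, 0, 0, 0, 0.8]])

```text
time: 25.37
tcp_pos: [338.3, -440.6, 286.2]
tool_rot: [3.118, 0.381, -0.002]
ft_force: [0.9, -0.7, 0.2]
grip_width: 68.1
grip_force: 0.0
```

Request:
apply_moves(motion=[[-0.02, -0.03, 0, 0, 0, 0, 0.8], [-0.04, -0.07, 0, 0, 0, 0, 0.8], [-0.06, -0.1, 0, 0, 0, 0, 0.8], [-0.06, -0.1, 0, 0, 0, 0, 0.8], [-0.06, -0.1, 0, 0, 0, 0, 0.8]])

```text
time: 25.78
tcp_pos: [292.2, -519.4, 285.5]
tool_rot: [-3.117, -0.379, 0.0]
ft_force: [-0.2, -0.2, -0.3]
grip_width: 68.3
grip_force: 0.0
```

```bash
python3 -c "
from m import *
o=np.array([565.2,-230.7]); s=read_state(); print(s['time'],s['tcp_pos'],s['joint_velocities'].round(3))
for n in('top','side'):
    c=capture(n); np.savez(n+'20.npz',**c); cv2.imwrite(f'pics/{n}20.png',c['frame']); P=cloud(c); f=c['frame'].astype(int); b,g,r=f[...,0],f[...,1],f[...,2]
    a=np.radians(14); ex=np.array([np.cos(a),np.sin(a)]); ey=np.array([-ex[1],ex[0]]); q=P[...,:2]-o; X,Y,Z=q@ex,q@ey,P[...,2]
    te=(g>r+15)&(b>r+15)&(abs(X)<90)&(abs(Y)<165)&(Z>42)&(Z<70)
    bl=(abs(X)<60)&(abs(abs(Y)-138)<14)&(Z>74)&(Z<90)&(r>60)
    st=(abs(X)<110)&(abs(Y)<180)&(Z>38)&(Z<58)
    p=lambda A:np.percentile(A,[.3,99.7]).round(1)
    for nm,k in dict(teal=te,blk=bl,stage=st).items(): print(n,nm,k.sum(),'X',p(X[k]),'Y',p(Y[k]),rect(P[k]))
    print('yel',yel(c,o,104,45),'blocks',blocks(c,o,104,45))
a,b=[cv2.imread(f'pics/{n}20.png') for n in('top','side')]
cv2.imwrite('pics/both20.png',np.hstack([cv2.resize(a[130:300,250:470],None,fx=1.8,fy=1.8),cv2.resize(b[100:270,220:420],None,fx=1.8,fy=1.8)]))
"
```

```text
25.7833 [ 292.1556504  -519.38738178  285.53737082] [ 0.036 -0.022  0.02   0.018  0.009  0.004]
top teal 4093 X [-62.3  60.2] Y [-136.2  137.2] (array([ 564. , -231.8]), array([123.8, 284.8]), 13.92)
top blk 734 X [-53.   49.9] Y [-145.1  144.9] (array([ 563.7, -231.4]), array([103.8, 290.4]), 13.96)
top stage 8786 X [-93.8  91.5] Y [-161.8  161.4] (array([ 564.1, -230.8]), array([188.1, 327.3]), 13.95)
yel [(32, 46, 3.3, 26), (29, -48, 3.9, 27)] blocks [(346, 36.18), (367, 36.09)]
side teal 1067 X [-58.9  65.4] Y [-137.1  148.2] (array([ 568. , -227.9]), array([124.9, 295.7]), 13.96)
side blk 304 X [-50.7  51.7] Y [-143.3  148.5] (array([ 565.5, -228.1]), array([103.5, 293.1]), 13.75)
side stage 2696 X [-90.5  91.1] Y [-150.4  164.1] (array([ 564.4, -225.3]), array([184.8, 323.7]), 14.13)
yel [(7, 48, 6.1, 29), (3, -50, 7.2, 19)] blocks [(173, 34.38), (103, 33.98)]
```

View pics/both20.png

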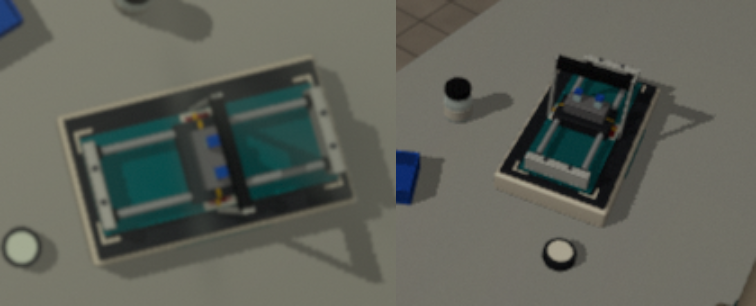

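The shuttle lies within the corner marks, within about 1 mm of the stage centre and 0.1° of square. Carriage pointers sit at about +4 mm, between the white marks. The bystanders are where they were and the arm is clear, so I'm handing in.

```bash
python3 -c "
from bench import *
print(hand_in())"
```

```text
the job is handed in; nothing more can be done
None
```

The job is handed in: the shuttle is set down and released at the stage centre (about 1 mm off, square to about 0.1°), after the carriage was held steady in the air for about 4 s; it rests about 4 mm from the reading position, within the white marks.

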